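# Hold a plug-in module home in the network unit

## Robot

A 7-joint arm with a two-finger parallel gripper is mounted at the origin on the work surface. World frame = base frame: x ahead of the robot, y to its left, z up, the work surface at z = 0. Lengths are in mm, angles in rad, forces in N, time in s.
With the tool pointing down it reaches from about 350 to 900 mm from the base axis. Payload 8.1 kg.
Tool frame: the origin (TCP) lies at the very end of the fingers, on their centre line; the grasp point (between the pads) lies 19 mm behind it; z points along the fingers, y is the direction in which the jaws open and shut (so a half turn about z gives the same grasp; the last joint's range is limited). The gripper opens to 85 mm and grips with 20 to 120 N. Pads are 22 mm wide; open, the fingers measure 114 mm over their backs; the gripper's body (76 mm by 85 mm) begins 54 mm behind the grasp point. The pads swing forward as they close: fully open they stand 13 mm farther back than shut.
Start: joints at [-1.391, 0.434, 0.025, 1.573, -0.012, 1.134, -0.075], TCP at [174.431, 600.179, 231.323] pointing down, gripper open.
Joint ranges: [-2.62, 2.62], [-0.44, 2.09], [-1.27, 1.32], [0.08, 2.57], [-1.32, 4.46], [0.12, 2], [-2.74, 2.74]. Speed limits (rad/s): [2.22, 2.22, 3.01, 3.01, 3.14, 3.14, 3.14].

## Interface

Orientations are given as a rotation vector (axis times angle).
In Python, from station import env gives the robot as it stands.
- The arm moves only by the tool step_arm, never from a script. Its argument "steps" is a list of rows, each an object of numbers: "dx", "dy", "dz": the shift along the tool's x, y, z in mm; "roll": the turn about the tool's z in rad; "claw": the closure in counts, from 0 (fully open) to 255 (shut). In form: [{"dx": .., "dy": .., "dz": .., "roll": .., "claw": ..}, ...]. A call has 1 to 10 rows; each row is the pose to reach, as a shift and turn from the pose commanded when the call began, along the tool's axes at that moment; what a row does not reach only later rows make up. A row lasts 1/10 s, in which the tool goes at most 50 mm and 8.59 degrees, less where a joint would pass 70% of its speed; a pose out of reach is approached as far as the arm can. A call with a gripper value outside its range is refused whole. The fingers move at their own pace and stop on an object; "grip_force" is the grip in N (left out, the last holds). Time passes only in rows, so rows that repeat a pose let the fingers close. It gives the time, the measured TCP pose, the force and the opening at its end, in the units of the state.
- env.observe(): the state, without advancing time (a new reading comes with each control period).
- env.camera(name): name is "side" or "top" or "wrist"; returns a dict with "frame" (480x640x3 uint8, red, green, blue), "fx", "fy", "cx", "cy" (pixels), "world_from_camera" (4x4, takes a point from camera to world coordinates). Camera axes: x right, y up, looking along -z (the intrinsics and any distortion apply to the point x, -y, -z); pixel columns grow to the right and rows downward; lengths in mm; the calibration is good to about 2 mm. The wrist camera is an equidistant fisheye: a pixel r from the principal point sees the ray r / f radians off the axis. A picture is of the moment at which its call begins. There is no depth.
- env.finish_job(): hands the job in, once; it reports no verdict.
The state is a dict: "t": time; "q": joint angles; "qd": joint speeds; "tau": joint torques, N m; "tcp_pos": TCP position; "eef_rot": TCP orientation; "force": force on the tool from outside, world axes, zero at the start; "moment": the same for the moment, N m; "gripper_width": opening from 0.0 (shut) to 1.0 (fully open).
Only numpy, scipy, OpenCV 4.12 (cv2) and the standard library are available. Lean on these libraries where they do the work, as an engineer would, in place of code of your own. Each camera call takes 0.05 s, during which the arm holds its last target. There are 200 camera calls.

## Task

Slide the dust shutter on top of the cream network unit fully open, then take the module with the orange grip from the grey stand, lower it through the card slot that the shutter covered and push it home until its aluminium shoulder rests on the deck. A spring inside pushes it back out and nothing latches, so finish while still holding the module pressed home in the slot; leave the green module and everything else on the desk where they are.

Things in the scene. Friction and masses are not known exactly. Their poses are not given: they have to be found in the camera images.
- slot (a point): Centre of the mouth of the card slot in the level deck of the cream network unit, 110 mm above the desk. The slot is 18 mm (x) by 62 mm (y), 2 mm more than the module both ways, through a 10 mm thick deck. Axes are the unit's, z up. The module goes in with its thickness along x, either way round, and is home with its foot 70 mm below this point.
- chassis: The fixed cream network unit, 200 mm (x) by 360 mm (y), 110 mm tall; origin under its centre, on the desk. The slot lies in its top, midway along x and 50 mm to the -y side of the middle.
- shutter (a joint): Sliding dust shutter on the deck: blue plate 34 mm (x) by 76 mm (y), 4 mm thick, 1 mm above the deck, with an upright yellow grip. 0 = shut, centred over the slot; 0.085 m = fully open, at its stop. It slides straight towards +y of the slot's axes with about 2 N of friction and stays where it is left.
- shutter_grip (a point): Point in the yellow grip of the shutter, 27 mm above the deck. The grip is a block 14 mm thick (x) by 30 mm long (y, the sliding direction), from 5 to 39 mm above the deck, its top 12 mm above this point. Same axes as the slot; moves with the shutter.
- ejector (a joint): Spring-loaded brass ejector plate inside the unit under the slot, 58 mm below the deck's top, out of sight: 0 = up; it reads 0.012 m down when the module is home with its shoulder on the deck. It pushes the module up with about 3 N when first touched and 8 N at home.
- orange_module: Module to load, grey with an orange grip, 110 to 230 g, upright in one of the stand's two loose grooves, foot 10 mm above the desk; lifts straight out. From the foot up: taper from 8 x 52 mm (10 mm), body 16 (x) x 60 mm (y) to 70 mm, aluminium shoulder 24 x 68 mm to 76 mm, grip tab 14 (x) x 36 mm (y) to 116 mm. Origin: centre of the underside, z up.
- orange_grip (a point): Point in the orange grip tab on the module's centre line, 100 mm above its foot (24 mm above the shoulder's top, 16 mm below the tab's top). Module's axes.
- green_module: The same module with a green grip, in the other place of the stand, 110 mm away in the direction of the modules' y. To be left alone. Origin and sizes as for the orange one.
- stand: Fixed grey stand, 70 mm (x) by 230 mm (y), its rails 45 mm tall, with two places 55 mm either side of its middle along y; origin under its centre, on the desk. The grooves are 20 mm wide, 69 mm long and 35 mm deep.
- mug: White mug, 76 mm across, 90 mm tall, handle to one side; stands behind the stand. To be left alone. Origin under its centre.
- jar: Small glass jar, 52 mm across, 75 mm tall. To be left alone. Origin under its centre.
- tape: Black roll of tape lying flat, 76 mm across, 19 mm thick. To be left alone. Origin under its centre.
- screwdriver: Red-handled screwdriver, about 200 mm, lying on the desk beside the unit (+y side). To be left alone.
- tester: Yellow cable tester lying flat, 130 x 66 x 30 mm. To be left alone. Origin under its centre.

How it is judged (in metres and radians):
On the way, in this order (a step that is already met when the one before it is completed fails the run):
1. the shutter is slid open (value of joint shutter above 0.075 m), for 0.2 s.
2. the orange module's foot is through the slot (x of orange_module in the frame of slot between -0.004 and 0.004 m and y of orange_module in the frame of slot between -0.005 and 0.005 m and z of orange_module in the frame of slot below -0.02 m), for 0.1 s.
At the end, for the whole second after the job is handed in: Shutter open at least 75 of 85 mm; orange module in the slot, upright within 0.08 rad, within 4 mm (x) and 5 mm (y) of its centre, foot at least 65 mm below the deck (home 70), ejector at least 8 mm down (home 12), at rest, the fingers bearing on it with over 2 N (value of joint shutter above 0.075 m and value of joint ejector above 0.008 m and z of orange_module in the frame of slot below -0.065 m and x of orange_module in the frame of slot between -0.004 and 0.004 m and y of orange_module in the frame of slot between -0.005 and 0.005 m and angle between orange_module's own z axis and vertical below 0.08 rad and contact force between the fingers and orange_module above 2 N and linear speed of orange_module below 0.02 m/s); the arm keeps its last pose, push and grip.
It fails at once if the green module is moved more than 30 mm (distance of green_module from where it was at the start of the episode above 0.03 m).
It fails at once if the mug, jar, tape roll, screwdriver or cable tester is moved more than 30 mm (distance of any of mug, jar, tape, screwdriver, tester from where it was at the start of the episode above 0.03 m).
It also fails if it takes over 64 s, if anything falls off the work surface, if the arm or the gripper's body presses on something with over 40 N, if the wrist force passes 120 N, or if a joint passes its speed limit or range.

## Working session

There is one attempt and no reset: what is moved stays moved. The work goes in short steps, Python scripts to look and compute and a tool call to move; the robot and the scene stay as the last step left them, time stands still between calls to the robot, and variables do not carry over. Pictures are saved under pics/ and viewed, about 8 in all and at most 12, crops included, and the job is handed in when it is done.

Besides the shell and the picture viewer there is one more tool, called after "Emit:" as name(argument=value, ...) on one line, values as JSON. step_arm: Moves the arm, as the interface text tells. Its arguments: {"type":"object","properties":{"steps":{"type":"array","items":{"type":"object","properties":{"dx":{"type":"number"},"dy":{"type":"number"},"dz":{"type":"number"},"roll":{"type":"number"},"claw":{"type":"number"}}}},"grip_force":{"type":"number"}},"required":["steps"]}

```bash
mkdir -p pics; python3 - <<'E'
from station import env
import cv2,numpy as np
for n in("side","top"):
    c=env.camera(n); cv2.imwrite(f"pics/{n}0.png",c["frame"][:,:,::-1]); np.savez(f"{n}0.npz",**c)
    print(n,c["fx"],c["fy"],c["cx"],c["cy"],[k for k in c]); print(np.round(c["world_from_camera"],3))
s=env.observe(); print(s)
E
```

```text
side 481.1922272476928 481.1922272476928 323.20228004239715 237.60281143265556 ['frame', 'fx', 'fy', 'cx', 'cy', 'world_from_camera']
[[ 7.54000e-01  3.93000e-01 -5.26000e-01 -5.98820e+01]
 [-6.56000e-01  4.32000e-01 -6.19000e-01 -7.98500e+02]
 [-1.60000e-02  8.12000e-01  5.83000e-01  8.41966e+02]
 [ 0.00000e+00  0.00000e+00  0.00000e+00  1.00000e+00]]
top 580.5399510518583 580.5399510518583 322.82041673787734 237.69330912328482 ['frame', 'fx', 'fy', 'cx', 'cy', 'world_from_camera']
[[-1.240000e-01  9.700000e-01 -2.090000e-01  3.085640e+02]
 [-9.920000e-01 -1.220000e-01  2.100000e-02 -8.338000e+00]
 [-5.000000e-03  2.100000e-01  9.780000e-01  1.430101e+03]
 [ 0.000000e+00  0.000000e+00  0.000000e+00  1.000000e+00]]
{'t': 0.1, 'q': array([-1.39062453,  0.43514485,  0.02498767,  1.57400664, -0.01160575,
        1.13399977, -0.0750489 ]), 'qd': array([-8.75915631e-04, -2.80708016e-05,  7.06938374e-05, -1.58558631e-03,
        7.73432052e-04,  7.11126160e-04, -1.01613579e-03]), 'tau': array([ 3.07544906e-03, -6.71754956e+01,  1.02819800e+00, -3.16900992e+01,
        1.58183137e-02,  7.34516128e-03,  1.45644537e-05]), 'tcp_pos': array([174.31656894, 599.72679228, 230.60965776]), 'eef_rot': array([-4.42740632e-01, -3.11016684e+00,  2.21746119e-03]), 'force': array([-0.02221209,  0.22013453,  0.08229616]), 'moment': array([ 0.00021463,  0.01572078, -0.10164724]), 'gripper_width': 1.003225541118642}
```

View pics/top0.png

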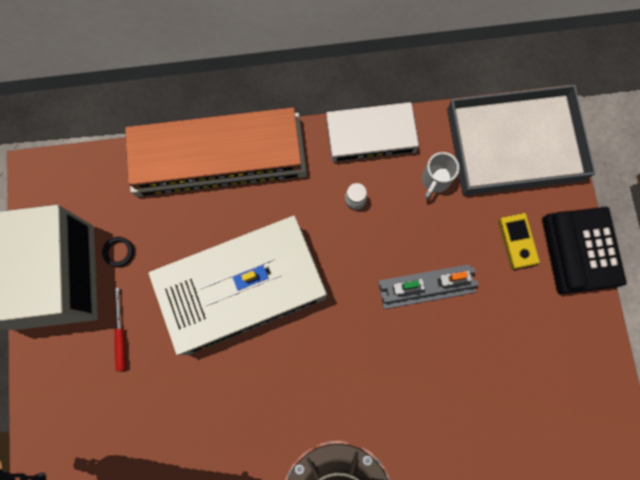

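View pics/side0.png

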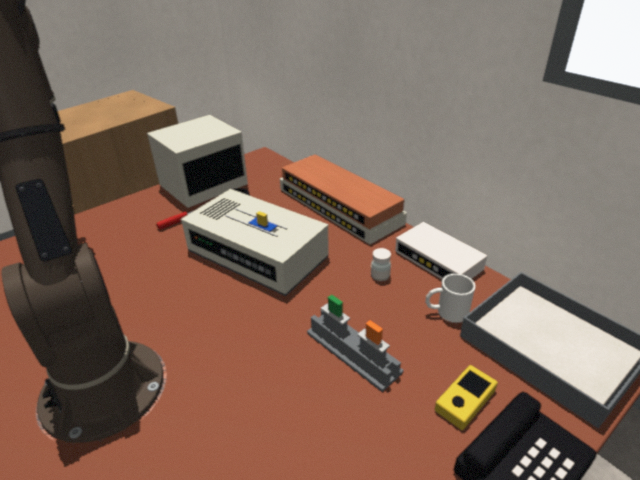

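```bash
cat > h.py <<'E'
import cv2,numpy as np
def ray(c,u,v):
    d=np.array([(u-c["cx"])/c["fx"],-(v-c["cy"])/c["fy"],-1.])
    M=c["world_from_camera"]; return M[:3,3],M[:3,:3]@d
def plane(c,u,v,z):
    o,d=ray(c,u,v); return (o+d*(z-o[2])/d[2])[:2]
def tri(c1,p1,c2,p2):
    A=[];b=[]
    for c,p in((c1,p1),(c2,p2)):
        o,d=ray(c,*p); d=d/np.linalg.norm(d); P=np.eye(3)-np.outer(d,d); A.append(P); b.append(P@o)
    return np.linalg.lstsq(np.vstack(A),np.hstack(b),rcond=None)[0]
R={"yellow":((18,150,90),(32,255,255)),"blue":((105,130,60),(125,255,255)),"orange":((6,190,170),(16,255,255)),"green":((50,120,50),(80,255,255))}
def blobs(f,name,box=None):
    h=cv2.cvtColor(f,cv2.COLOR_RGB2HSV); m=cv2.inRange(h,*map(np.array,R[name]))
    if box: k=np.zeros_like(m); k[box[1]:box[3],box[0]:box[2]]=1; m=m*k
    n,l,s,ce=cv2.connectedComponentsWithStats(m)
    return m,[(tuple(ce[i]),tuple(s[i])) for i in range(1,n) if s[i][4]>15]
E
python3 - <<'E'
from h import *
T=dict(np.load("top0.npz"));S=dict(np.load("side0.npz"))
B={"yellow":((200,240,300,320),(230,190,290,240)),"blue":((200,240,300,320),(230,190,290,240)),"orange":((430,260,490,300),(350,310,400,350)),"green":((390,270,440,300),(320,290,350,320))}
for n,z in(("yellow",132),("blue",115),("orange",110),("green",110)):
    _,t=blobs(T["frame"],n,B[n][0]);_,s=blobs(S["frame"],n,B[n][1])
    t=max(t,key=lambda a:a[1][4]);s=max(s,key=lambda a:a[1][4])
    print(n,t[0],t[1],s[0],"plane",plane(T,*t[0],z),"tri",tri(T,t[0],S,s[0]))
h=cv2.cvtColor(T["frame"],cv2.COLOR_RGB2HSV)
m=cv2.inRange(h,np.array((15,5,150)),np.array((45,90,255)));k=np.zeros_like(m);k[215:355,145:330]=1
m=cv2.morphologyEx(m*k,cv2.MORPH_CLOSE,np.ones((25,25)))
c=max(cv2.findContours(m,0,2)[0],key=cv2.contourArea)
for z in(110,):
  w=np.array([plane(T,*p[0],z) for p in c],np.float32); r=cv2.minAreaRect(w); print(r); print(cv2.boxPoints(r))
m,_=blobs(T["frame"],"blue",B["blue"][0]);ym,_=blobs(T["frame"],"yellow",B["blue"][0])
pts=np.argwhere(m|ym)[:,::-1]; print(cv2.minAreaRect(np.array([plane(T,*p,115) for p in pts],np.float32)))
E
```

```text
yellow (np.float64(248.79166666666666), np.float64(275.875)) (np.int32(243), np.int32(272), np.int32(13), np.int32(9), np.int32(72)) (np.float64(261.53409090909093), np.float64(218.17045454545453)) plane [519.11616931 139.84235576] tri [520.18465238 140.26372999 127.07546013]
blue (np.float64(251.22262773722628), np.float64(277.7116788321168)) (np.int32(234), np.int32(266), np.int32(33), np.int32(23), np.int32(274)) (np.float64(263.37142857142857), np.float64(224.98095238095237)) plane [516.96793965 136.68157369] tri [519.88115805 136.83615445 106.29177257]
orange (np.float64(458.75757575757575), np.float64(275.54545454545456)) (np.int32(452), np.int32(273), np.int32(14), np.int32(6), np.int32(66)) (np.float64(374.0), np.float64(326.2307692307692)) plane [ 463.45084373 -335.30920804] tri [ 464.10591379 -334.52270936  117.82989325]
green (np.float64(410.68888888888887), np.float64(284.68888888888887)) (np.int32(403), np.int32(281), np.int32(16), np.int32(8), np.int32(90)) (np.float64(334.765306122449), np.float64(305.39285714285717)) plane [ 456.34560278 -222.84175431] tri [ 457.50798181 -224.25630184  102.63978065]
((509.6836242675781, 171.2791748046875), (200.5609130859375, 360.5594482421875), 14.83165168762207)
[[366.5963  319.8826 ]
 [458.89227 -28.66379]
 [652.77094  22.67575]
 [560.475   371.22214]]
((519.0870361328125, 137.3158416748047), (30.23430824279785, 75.41546630859375), 14.95858097076416)
```

```bash
cat >> h.py <<'E'
from scipy.spatial.transform import Rotation as Ro
def go(s,p,jaw=None):
    """shift along tool axes (mm) to world p, and roll that lines the jaw axis up with world yaw `jaw`"""
    r=Ro.from_rotvec(s["eef_rot"]); d=r.inv().apply(np.array(p)-s["tcp_pos"])
    ty=r.as_matrix()[:,1]; ro=0
    if jaw is not None: 
        a=np.arctan2(ty[1],ty[0])-jaw   # tool z is down: +roll lowers yaw
        ro=(a+np.pi/2)%np.pi-np.pi/2
    return np.round(d,1),round(ro,4)
def fray(c,u,v):
    x=(u-c["cx"])/c["fx"];y=(v-c["cy"])/c["fy"];t=np.hypot(x,y);k=np.sin(t)/t if t>1e-9 else 1
    M=c["world_from_camera"];return M[:3,3],M[:3,:3]@np.array([x*k,-y*k,-np.cos(t)])
def fplane(c,u,v,z):
    o,d=fray(c,u,v); return (o+d*(z-o[2])/d[2])[:2]
E
python3 - <<'E'
from h import *
from station import env
s=env.observe(); print(np.round(Ro.from_rotvec(s["eef_rot"]).as_matrix(),3)); print(go(s,(520,139,231),.259))
E
```

```text
[[-0.96   0.279 -0.   ]
 [ 0.279  0.96  -0.001]
 [-0.    -0.001 -1.   ]]
(array([-4.605e+02, -3.460e+02,  2.000e-01]), np.float64(1.029))
```

Emit:
step_arm(steps=[{"dx":-40,"dy":-30,"roll":0.09},{"dx":-80,"dy":-60,"roll":0.18},{"dx":-120,"dy":-90,"roll":0.27},{"dx":-160,"dy":-120,"roll":0.36},{"dx":-200,"dy":-150,"roll":0.45},{"dx":-240,"dy":-180,"roll":0.54},{"dx":-280,"dy":-210,"roll":0.63},{"dx":-320,"dy":-240,"roll":0.72},{"dx":-360,"dy":-270,"roll":0.81},{"dx":-400,"dy":-300,"roll":0.9}])

```text
invalid input at $.steps[0]: expected keys dx, dy, dz, roll, claw
```

```bash
python3 - <<'E'
from h import *
from station import env
s=env.observe(); print(go(s,(520,139,231),.259),s["q"])
E
```

```text
(array([-4.605e+02, -3.460e+02,  2.000e-01]), np.float64(1.029)) [-1.39062453  0.43514485  0.02498767  1.57400664 -0.01160575  1.13399977
 -0.0750489 ]
```

Emit:
step_arm(steps=[{"dx":-45,"dy":-35,"dz":0,"roll":0.1,"claw":0},{"dx":-90,"dy":-70,"dz":0,"roll":0.2,"claw":0},{"dx":-140,"dy":-105,"dz":0,"roll":0.3,"claw":0},{"dx":-185,"dy":-140,"dz":0,"roll":0.4,"claw":0},{"dx":-230,"dy":-175,"dz":0,"roll":0.5,"claw":0},{"dx":-280,"dy":-210,"dz":0,"roll":0.6,"claw":0},{"dx":-325,"dy":-245,"dz":0,"roll":0.7,"claw":0},{"dx":-370,"dy":-280,"dz":0,"roll":0.8,"claw":0},{"dx":-415,"dy":-315,"dz":0,"roll":0.9,"claw":0},{"dx":-460,"dy":-346,"dz":0,"roll":1.03,"claw":0}])

```text
t: 1.1
tcp_pos: [474.1, 197.7, 231.3]
eef_rot: [-1.922, -2.485, -0.0]
force: [0.9, 0.4, -0.0]
gripper_width: 0.996
```

```bash
python3 - <<'E'
from h import *
from station import env
s=env.observe(); print(go(s,(520,139,231),.259),s["q"])
E
```

```text
(array([-68.3,  29.7,   0.3]), np.float64(-0.0051)) [-0.83336885  0.25768722  0.41850263  1.8666955  -0.12057705  1.04179775
 -0.1122576 ]
```

Emit:
step_arm(steps=[{"dx":-35,"dy":15,"dz":0,"roll":0,"claw":0},{"dx":-68,"dy":30,"dz":0,"roll":0,"claw":0},{"dx":-68,"dy":30,"dz":0,"roll":0,"claw":0},{"dx":-68,"dy":30,"dz":0,"roll":0,"claw":0}])

```text
t: 1.5
tcp_pos: [519.9, 140.7, 230.9]
eef_rot: [-1.92, -2.486, 0.001]
force: [0.3, 0.4, -0.7]
gripper_width: 1.004
```

```bash
python3 - <<'E'
from h import *
from station import env
c=env.camera("wrist"); np.savez("w0.npz",**c); cv2.imwrite("pics/w0.png",c["frame"][:,:,::-1])
print(c["fx"],c["cx"],c["cy"]);print(np.round(c["world_from_camera"],2))
s=env.observe(); print(s["tcp_pos"],s["q"],s["force"],go(s,(520,139,231),.259))
for n in("yellow","blue"): print([(a[0],a[1]) for a in blobs(c["frame"],n)[1]])
E
```

```text
371.64829954431775 319.28853344216884 242.50307950147365
[[ 9.7000e-01 -2.4000e-01 -8.0000e-02  4.9862e+02]
 [ 2.5000e-01  9.2000e-01  3.1000e-01  2.2020e+02]
 [-0.0000e+00 -3.2000e-01  9.5000e-01  3.7326e+02]
 [ 0.0000e+00  0.0000e+00  0.0000e+00  1.0000e+00]]
[519.33563246 141.88890567 230.90110851] [-0.71016325  0.30395052  0.44720768  1.81201743 -0.14936001  1.05974635
  0.05058371] [ 0.11445082  0.53311803 -0.24869897] (array([-3. , -0.1, -0.1]), np.float64(-0.001))
[((np.float64(608.5625), np.float64(157.0625)), (np.int32(607), np.int32(151), np.int32(4), np.int32(13), np.int32(16))), ((np.float64(316.1123595505618), np.float64(249.15028089887642)), (np.int32(307), np.int32(223), np.int32(21), np.int32(54), np.int32(712))), ((np.float64(319.8888888888889), np.float64(251.94444444444446)), (np.int32(318), np.int32(247), np.int32(6), np.int32(11), np.int32(18)))]
[((np.float64(317.1396854764107), np.float64(232.91736046870182)), (np.int32(294), np.int32(189), np.int32(47), np.int32(99), np.int32(3243)))]
```

View pics/w0.png

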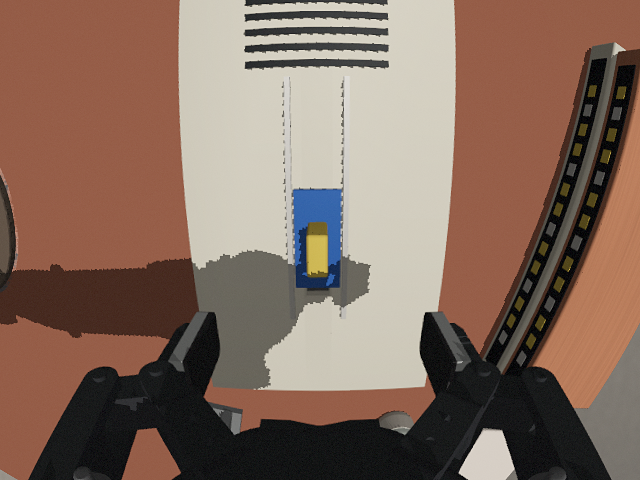

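```bash
cat > m.py <<'E'
from h import *
import sys
c=dict(np.load(sys.argv[1])); f=c["frame"]
b,_=blobs(f,"blue"); y,_=blobs(f,"yellow",(250,100,400,400))
P=lambda m,z:np.array([fplane(c,u,v,z) for v,u in np.argwhere(m)],np.float32)
print("plate",cv2.minAreaRect(P(b|y,115)))
h=cv2.cvtColor(f,cv2.COLOR_RGB2HSV); yt=y&cv2.inRange(h,np.array((18,100,195)),np.array((32,255,255)))
print("griptop",cv2.minAreaRect(P(yt,149)),np.argwhere(yt).min(0),np.argwhere(yt).max(0))
m=cv2.inRange(h,np.array((15,5,90)),np.array((45,90,255)));
def edge(pts):
    w=np.array([fplane(c,u,v,110) for u,v in pts],np.float32); vx,vy,x,yy=cv2.fitLine(w,cv2.DIST_HUBER,0,.01,.01).ravel(); return np.array([x,yy]),np.array([vx,vy])*np.sign(vy)
L=[];Rr=[]
for v in list(range(60,230,10)):
    row=np.argwhere(m[v,150:500]).ravel()+150; L.append((row.min(),v));Rr.append((row.max()+1,v))
l=edge(L);r=edge(Rr); print("L",l,"R",r, "yaw",[np.arctan2(-e[1][0],e[1][1]) for e in(l,r)])
B=[(u,380+np.argwhere(m[370:400,u]).max()-9) for u in range(280,400,10)]
b=edge(B); print("bottom",b,B[0],B[-1], np.arctan2(b[1][1],b[1][0]))
ax=(l[1]+r[1]);ax/=np.linalg.norm(ax);nx=np.array([ax[1],-ax[0]])
mid=(l[0]@nx+r[0]@nx)/2; print("width",(r[0]-l[0])@nx,"slot",nx*mid+ax*(b[0]@ax+130))
E
python3 m.py w0.npz
```

```text
plate ((518.4246826171875, 136.97775268554688), (33.693603515625, 76.05176544189453), 14.964762687683105)
griptop ((518.5713500976562, 137.92385864257812), (11.150361061096191, 26.216161727905273), 14.605324745178223) [236 309] [274 326]
L (array([402.75482, 184.79535], dtype=float32), array([-0.2535673 ,  0.96731776], dtype=float32)) R (array([595.23206, 237.86786], dtype=float32), array([-0.25926143,  0.9658072 ], dtype=float32)) yaw [np.float32(0.2563663), np.float32(0.2622574)]
bottom (array([569.37225  ,  -2.0595915], dtype=float32), array([0.96688926, 0.25519636], dtype=float32)) (280, np.int64(390)) (390, np.int64(389)) 0.25805077
width 199.6507 slot [523.17426 120.18144]
```

```bash
python3 - <<'E'
from h import *
from station import env
s=env.observe(); print(go(s,(518.5,137.3,123),.26))
E
```

```text
(array([ -4.3,  -1.9, 107.9]), np.float64(-0.002))
```

Emit:
step_arm(steps=[{"dx":-4.5,"dy":-2,"dz":30,"roll":0,"claw":0},{"dx":-4.5,"dy":-2,"dz":60,"roll":0,"claw":0},{"dx":-4.5,"dy":-2,"dz":85,"roll":0,"claw":0},{"dx":-4.5,"dy":-2,"dz":100,"roll":0,"claw":0},{"dx":-4.5,"dy":-2,"dz":107,"roll":0,"claw":0},{"dx":-4.5,"dy":-2,"dz":107,"roll":0,"claw":0},{"dx":-4.5,"dy":-2,"dz":107,"roll":0,"claw":0}])

```text
t: 2.25
tcp_pos: [519.3, 137.3, 125.0]
eef_rot: [1.916, 2.489, 0.001]
force: [-0.2, 0.1, 1.0]
gripper_width: 1.003
```

```bash
python3 - <<'E'
from h import *
from station import env
s=env.observe(); print(s["tcp_pos"],go(s,(518.5,137.3,123),.26))
E
```

```text
[519.25673509 137.33643509 124.98179942] (array([ 0.2, -0.7,  2. ]), np.float64(-0.0012))
```

Close on the grip.

Emit:
step_arm(grip_force=40, steps=[{"dx":0,"dy":-0.7,"dz":1,"roll":0,"claw":255},{"dx":0,"dy":-0.7,"dz":1,"roll":0,"claw":255},{"dx":0,"dy":-0.7,"dz":1,"roll":0,"claw":255},{"dx":0,"dy":-0.7,"dz":1,"roll":0,"claw":255},{"dx":0,"dy":-0.7,"dz":1,"roll":0,"claw":255},{"dx":0,"dy":-0.7,"dz":1,"roll":0,"claw":255},{"dx":0,"dy":-0.7,"dz":1,"roll":0,"claw":255},{"dx":0,"dy":-0.7,"dz":1,"roll":0,"claw":255}])

```text
t: 3.05
tcp_pos: [519.2, 136.6, 123.7]
eef_rot: [1.917, 2.488, 0.002]
force: [3.5, 1.2, 2.5]
gripper_width: 0.155
```

```bash
python3 - <<'E'
from h import *
from station import env
s=env.observe(); y=.2595;d=np.array([-np.sin(y),np.cos(y),0])
print(s["tcp_pos"],s["force"],go(s,s["tcp_pos"]+67.6*d))
E
```

```text
[519.17807998 136.60674482 123.67393064] [3.52274661 1.2244209  2.5465647 ] (array([67.6, -0.1,  0. ]), 0)
```

Emit:
step_arm(steps=[{"dx":8,"dy":0,"dz":0,"roll":0,"claw":255},{"dx":18,"dy":0,"dz":0,"roll":0,"claw":255},{"dx":28,"dy":0,"dz":0,"roll":0,"claw":255},{"dx":38,"dy":0,"dz":0,"roll":0,"claw":255},{"dx":48,"dy":0,"dz":0,"roll":0,"claw":255},{"dx":56,"dy":0,"dz":0,"roll":0,"claw":255},{"dx":62,"dy":0,"dz":0,"roll":0,"claw":255},{"dx":66,"dy":0,"dz":0,"roll":0,"claw":255},{"dx":68,"dy":0,"dz":0,"roll":0,"claw":255},{"dx":68,"dy":0,"dz":0,"roll":0,"claw":255}])

```text
t: 4.05
tcp_pos: [501.6, 202.5, 123.7]
eef_rot: [1.916, 2.488, 0.001]
force: [5.7, -1.4, 5.4]
gripper_width: 0.155
```

Emit:
step_arm(steps=[{"dx":2,"dy":0,"dz":0,"roll":0,"claw":255},{"dx":3,"dy":0,"dz":0,"roll":0,"claw":255},{"dx":3,"dy":0,"dz":0,"roll":0,"claw":255}])

```text
t: 4.35
tcp_pos: [501.6, 202.6, 123.7]
eef_rot: [1.918, 2.484, -0.002]
force: [7.2, -10.5, 5.3]
gripper_width: 0.16
```

Emit:
step_arm(steps=[{"dx":-3,"dy":0,"dz":0,"roll":0,"claw":0},{"dx":-3,"dy":0,"dz":0,"roll":0,"claw":0},{"dx":-3,"dy":0,"dz":-5,"roll":0,"claw":0},{"dx":-3,"dy":0,"dz":-30,"roll":0,"claw":0},{"dx":-3,"dy":0,"dz":-70,"roll":0,"claw":0},{"dx":-30,"dy":0,"dz":-110,"roll":0,"claw":0},{"dx":-65,"dy":0,"dz":-130,"roll":0,"claw":0},{"dx":-85,"dy":0,"dz":-130,"roll":0,"claw":0},{"dx":-85,"dy":0,"dz":-130,"roll":0,"claw":0},{"dx":-85,"dy":0,"dz":-130,"roll":0,"claw":0}])

```text
t: 5.35
tcp_pos: [521.3, 123.4, 253.2]
eef_rot: [-1.917, -2.488, 0.0]
force: [0.1, 0.7, 0.9]
gripper_width: 0.999
```

```bash
python3 - <<'E'
from h import *
from station import env
c=env.camera("wrist"); np.savez("w1.npz",**c); cv2.imwrite("pics/w1.png",c["frame"][:,:,::-1])
s=env.observe(); print(s["tcp_pos"],s["force"])
E
python3 m.py w1.npz
```

```text
[521.17317687 124.08373786 252.92614045] [ 0.4270408   0.64696366 -0.28639088]
plate ((506.9500427246094, 179.7643585205078), (33.32611083984375, 122.15750885009766), 15.0079984664917)
griptop ((501.19036865234375, 202.78863525390625), (11.031888961791992, 27.920442581176758), 14.885252952575684) [101 313] [143 330]
L (array([408.85098, 162.05049], dtype=float32), array([-0.2553162,  0.9668576], dtype=float32)) R (array([600.7357 , 217.68112], dtype=float32), array([-0.2559237,  0.966697 ], dtype=float32)) yaw [np.float32(0.25817472), np.float32(0.25880313)]Traceback (most recent call last):
  File "m.py", line 16, in <module>
    B=[(u,380+np.argwhere(m[370:400,u]).max()-9) for u in range(280,400,10)]
              ~~~~~~~~~~~~~~~~~~~~~~~~~~~~~^^
    return umr_maximum(a, axis, None, out, keepdims, initial, where)
ValueError: zero-size array to reduction operation maximum which has no identity
```

View pics/w1.png

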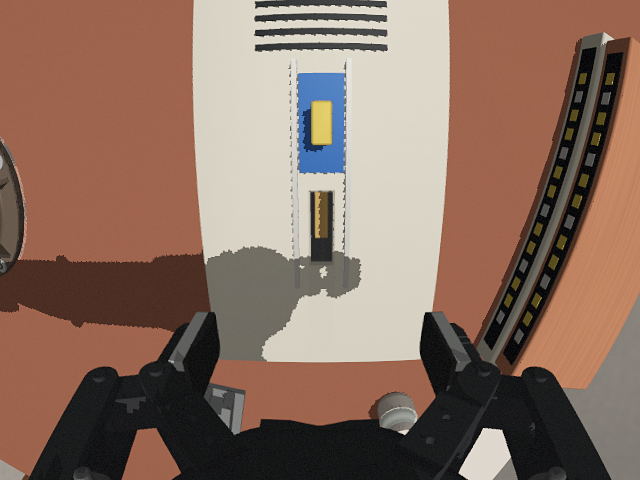

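```bash
cat > sl.py <<'E'
from h import *
import sys
c=dict(np.load(sys.argv[1])); f=c["frame"]; u0,v0,u1,v1=map(int,sys.argv[2:6])
h=cv2.cvtColor(f,cv2.COLOR_RGB2HSV)
m=((h[...,2]<80)|(h[...,1]>90)).astype(np.uint8);k=np.zeros_like(m);k[v0:v1,u0:u1]=1;m*=k
n,l,s,ce=cv2.connectedComponentsWithStats(m); i=1+s[1:,4].argmax(); print(s[i])
w=np.array([fplane(c,p[0][0],p[0][1],110) for p in max(cv2.findContours((l==i).astype(np.uint8),0,1)[0],key=cv2.contourArea)],np.float32)
print(cv2.minAreaRect(w))
E
python3 sl.py w1.npz 304 180 342 275
python3 - <<'E'
from h import *
from station import env
s=env.observe(); print(go(s,(463.8,-335,253),.063),s["q"])
E
```

```text
[ 311  191   22   71 1497]
((522.4370727539062, 122.599609375), (16.734506607055664, 58.609745025634766), 14.330901145935059)
(array([-4.291e+02, -1.731e+02, -2.000e-01]), np.float64(0.1961)) [-0.70604365  0.28075051  0.47975199  1.78806524 -0.14422194  1.10854689
  0.08153479]
```

Emit:
step_arm(steps=[{"dx":-45,"dy":-18,"dz":0,"roll":0.02,"claw":0},{"dx":-90,"dy":-36,"dz":0,"roll":0.04,"claw":0},{"dx":-135,"dy":-54,"dz":0,"roll":0.06,"claw":0},{"dx":-180,"dy":-72,"dz":0,"roll":0.08,"claw":0},{"dx":-225,"dy":-90,"dz":0,"roll":0.1,"claw":0},{"dx":-270,"dy":-108,"dz":0,"roll":0.12,"claw":0},{"dx":-315,"dy":-126,"dz":0,"roll":0.14,"claw":0},{"dx":-360,"dy":-144,"dz":0,"roll":0.16,"claw":0},{"dx":-400,"dy":-160,"dz":0,"roll":0.18,"claw":0},{"dx":-429,"dy":-173,"dz":0,"roll":0.196,"claw":0}])

```text
t: 6.4
tcp_pos: [464.0, -337.4, 252.7]
eef_rot: [-2.152, -2.288, 0.001]
force: [1.0, 0.4, -0.2]
gripper_width: 1.001
```

```bash
python3 - <<'E'
from h import *
from station import env
s=env.observe(); print(go(s,(464,-335,245),.063),s["q"])
E
```

```text
(array([2.3, 0.2, 7.7]), np.float64(-0.0016)) [ 0.0331093   0.37919667  0.69901125  1.71093774 -0.26359154  1.14878675
  0.86780961]
```

Emit:
step_arm(steps=[{"dx":0,"dy":0,"dz":0,"roll":0,"claw":0},{"dx":0,"dy":0,"dz":0,"roll":0,"claw":0},{"dx":0,"dy":0,"dz":0,"roll":0,"claw":0}])

```text
t: 6.7
tcp_pos: [465.1, -333.8, 252.7]
eef_rot: [-2.147, -2.291, -0.001]
force: [-0.2, 0.2, -0.5]
gripper_width: 0.998
```

```bash
python3 - <<'E'
from h import *
from station import env
c=env.camera("wrist"); np.savez("w2.npz",**c); cv2.imwrite("pics/w2.png",c["frame"][:,:,::-1])
s=env.observe(); print(s["tcp_pos"],s["eef_rot"])
for n in("orange","green"):
    m,b=blobs(c["frame"],n); print(n,[(np.round(a[0]),a[1]) for a in b])
E
```

```text
[ 465.09249294 -333.83050688  252.8847206 ] [-2.14701699e+00 -2.29178091e+00 -1.20893228e-03]
orange []
green [(array([316.,  90.]), (np.int32(309), np.int32(62), np.int32(19), np.int32(50), np.int32(510)))]
```

View pics/w2.png

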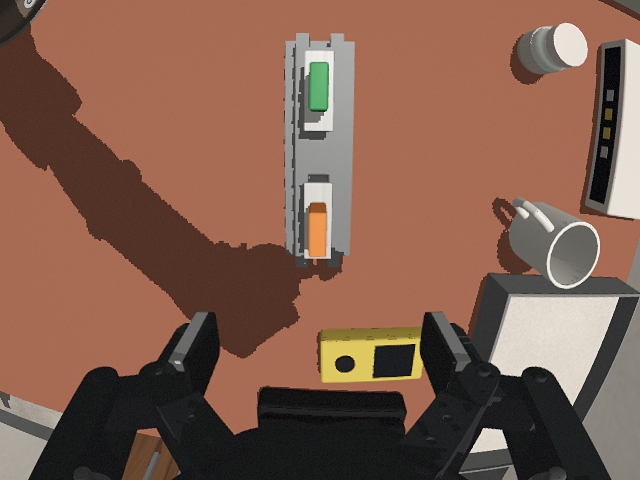

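```bash
python3 - <<'E'
from h import *
c=dict(np.load("w2.npz"));f=c["frame"]
h=cv2.cvtColor(f,cv2.COLOR_RGB2HSV); print(f[230,318],f[208,312],f[235,310],f[215,320],f[100,330],f[70,318],f[140,500], f[250,305])
def rect(m,z):
    n,l,s,ce=cv2.connectedComponentsWithStats(m); i=1+s[1:,4].argmax()
    P=cv2.findContours((l==i).astype(np.uint8),0,1)[0]
    P=max(P,key=cv2.contourArea)
    print(s[i],cv2.minAreaRect(np.array([fplane(c,*p[0],z) for p in P],np.float32)))
def box(m,b): k=np.zeros_like(m);k[b[1]:b[3],b[0]:b[2]]=1;return m*k
o=cv2.inRange(h,np.array((5,165,205)),np.array((20,255,255))); rect(box(o,(290,170,345,275)),126)
o2=cv2.inRange(h,np.array((5,165,100)),np.array((20,255,255))); rect(box(o2,(290,170,345,275)),126)
w=cv2.inRange(h,np.array((0,0,175)),np.array((180,40,255)))
rect(box(cv2.bitwise_or(w,o2),(290,170,345,275)),86)
g,_=blobs(f,"green"); rect(g,126); rect(box(cv2.bitwise_or(w,g),(290,40,345,140)),86)
# stand edges at z=45
st=cv2.inRange(h,np.array((0,0,60)),np.array((180,50,170)));
P=[];Q=[]
for v in range(55,245,6):
    r=np.argwhere(st[v,270:370]).ravel()+270; P.append(fplane(c,r.min(),v,45));Q.append(fplane(c,r.max()+1,v,45))
for p in(P,Q):
    vx,vy,x,y=cv2.fitLine(np.array(p,np.float32),cv2.DIST_HUBER,0,.01,.01).ravel(); s=np.sign(vy);print("stand yaw",np.arctan2(-vx*s,vy*s),x,y)
E
```

```text
[236 153  84] [143  79  38] [225 140  73] [235 152  83] [231 228 224] [ 97 179 117] [167 108  84] [214 211 206]
[309 213  17  44 697] ((462.7411193847656, -336.5231018066406), (12.3547945022583, 34.24198913574219), 3.650590419769287)
[309 203  17  54 862] ((462.6512451171875, -332.66778564453125), (12.362836837768555, 41.91130065917969), 3.1760427951812744)
[ 304  183   28   76 1758] ((462.9389343261719, -336.94232177734375), (23.342618942260742, 67.47772216796875), 2.9931771755218506)
[309  62  19  50 510] ((456.5809326171875, -226.3970184326172), (12.763400077819824, 35.878211975097656), 3.5737974643707275)
[ 304   50   30   81 1543] ((456.7665100097656, -225.265380859375), (23.525293350219727, 67.39765930175781), 3.7311599254608154)
stand yaw 0.053370196 427.458 -259.63754
stand yaw 0.05449684 491.5482 -270.47025
```

```bash
python3 - <<'E'
from h import *
from station import env
s=env.observe(); print(s["tcp_pos"],go(s,(462.8,-336.7,93),.056))
E
```

```text
[ 465.09249294 -333.83050688  252.8847206 ] (array([ -2.9,  -2.4, 159.9]), np.float64(0.0092))
```

Emit:
step_arm(steps=[{"dx":-2.9,"dy":-2.4,"dz":35,"roll":0.009,"claw":0},{"dx":-2.9,"dy":-2.4,"dz":75,"roll":0.009,"claw":0},{"dx":-2.9,"dy":-2.4,"dz":110,"roll":0.009,"claw":0},{"dx":-2.9,"dy":-2.4,"dz":140,"roll":0.009,"claw":0},{"dx":-2.9,"dy":-2.4,"dz":154,"roll":0.009,"claw":0},{"dx":-2.9,"dy":-2.4,"dz":159,"roll":0.009,"claw":0},{"dx":-2.9,"dy":-2.4,"dz":159,"roll":0.009,"claw":0},{"dx":-2.9,"dy":-2.4,"dz":159,"roll":0.009,"claw":0}])

```text
t: 7.55
tcp_pos: [462.8, -339.5, 95.6]
eef_rot: [2.16, 2.278, 0.001]
force: [0.8, 0.3, 0.0]
gripper_width: 1.0
```

```bash
python3 - <<'E'
from h import *
from station import env
s=env.observe(); print(s["tcp_pos"],go(s,(462.8,-336.7,93),.056),s["force"])
E
```

```text
[ 462.78033112 -339.49591734   95.62995998] (array([2.8, 0.2, 2.6]), np.float64(-0.0027)) [0.84034743 0.33539551 0.02269673]
```

Emit:
step_arm(grip_force=70, steps=[{"dx":2.5,"dy":0,"dz":1.5,"roll":0,"claw":0},{"dx":2.5,"dy":0,"dz":1.5,"roll":0,"claw":0},{"dx":2.5,"dy":0,"dz":1.5,"roll":0,"claw":255},{"dx":2.5,"dy":0,"dz":1.5,"roll":0,"claw":255},{"dx":2.5,"dy":0,"dz":1.5,"roll":0,"claw":255},{"dx":2.5,"dy":0,"dz":1.5,"roll":0,"claw":255},{"dx":2.5,"dy":0,"dz":1.5,"roll":0,"claw":255},{"dx":2.5,"dy":0,"dz":1.5,"roll":0,"claw":255},{"dx":2.5,"dy":0,"dz":1.5,"roll":0,"claw":255},{"dx":2.5,"dy":0,"dz":1.5,"roll":0,"claw":255}])

```text
t: 8.55
tcp_pos: [462.1, -336.7, 92.9]
eef_rot: [2.161, 2.279, 0.0]
force: [1.2, -0.5, 1.9]
gripper_width: 0.159
```

```bash
python3 - <<'E'
from h import *
from station import env
s=env.observe(); print(s["tcp_pos"],s["eef_rot"],s["force"],s["gripper_width"],Ro.from_rotvec(s["eef_rot"]).as_matrix()[:,1])
E
```

```text
[ 462.05251836 -336.72027359   92.93140716] [2.16143485e+00 2.27915010e+00 2.42975127e-04] [ 1.20074493 -0.48167586  1.87865456] 0.15921413440037951 [9.98595424e-01 5.29807304e-02 4.71348850e-04]
```

Emit:
step_arm(steps=[{"dx":0,"dy":0,"dz":-8,"roll":0,"claw":255},{"dx":0,"dy":0,"dz":-20,"roll":0,"claw":255},{"dx":0,"dy":0,"dz":-35,"roll":0,"claw":255},{"dx":0,"dy":0,"dz":-55,"roll":0,"claw":255},{"dx":0,"dy":0,"dz":-80,"roll":0,"claw":255},{"dx":0,"dy":0,"dz":-105,"roll":0,"claw":255},{"dx":0,"dy":0,"dz":-130,"roll":0,"claw":255},{"dx":0,"dy":0,"dz":-150,"roll":0,"claw":255},{"dx":0,"dy":0,"dz":-155,"roll":0,"claw":255},{"dx":0,"dy":0,"dz":-155,"roll":0,"claw":255}])

```text
t: 9.55
tcp_pos: [461.8, -336.8, 248.6]
eef_rot: [2.161, 2.278, 0.001]
force: [-0.2, -0.1, -2.1]
gripper_width: 0.154
```

```bash
python3 - <<'E'
from h import *
from station import env
s=env.observe(); print(s["tcp_pos"],s["force"],s["gripper_width"],go(s,(522.8,121,248),.259))
E
```

```text
[ 461.77001429 -336.76953513  248.58792686] [-0.19392496 -0.07142806 -2.10963691] 0.15438253772938015 (array([453.9,  85.1,   0.5]), np.float64(-0.2062))
```

Emit:
step_arm(steps=[{"dx":20,"dy":4,"dz":0,"roll":-0.01,"claw":255},{"dx":60,"dy":11,"dz":0,"roll":-0.03,"claw":255},{"dx":105,"dy":20,"dz":0,"roll":-0.05,"claw":255},{"dx":150,"dy":28,"dz":0,"roll":-0.07,"claw":255},{"dx":195,"dy":36,"dz":0,"roll":-0.09,"claw":255},{"dx":240,"dy":45,"dz":0,"roll":-0.11,"claw":255},{"dx":285,"dy":53,"dz":0,"roll":-0.13,"claw":255},{"dx":330,"dy":62,"dz":0,"roll":-0.15,"claw":255},{"dx":375,"dy":70,"dz":0,"roll":-0.17,"claw":255},{"dx":410,"dy":77,"dz":0,"roll":-0.19,"claw":255}])

```text
t: 10.55
tcp_pos: [516.0, 80.0, 246.5]
eef_rot: [-1.931, -2.476, 0.002]
force: [0.7, -0.4, -1.5]
gripper_width: 0.153
```

Emit:
step_arm(steps=[{"dx":25,"dy":5,"dz":0,"roll":-0.008,"claw":255},{"dx":38,"dy":7,"dz":0,"roll":-0.016,"claw":255},{"dx":44,"dy":8,"dz":0,"roll":-0.016,"claw":255},{"dx":44,"dy":8,"dz":0,"roll":-0.016,"claw":255},{"dx":44,"dy":8,"dz":0,"roll":-0.016,"claw":255}])

```text
t: 11.05
tcp_pos: [514.2, 119.8, 247.7]
eef_rot: [1.919, 2.487, -0.001]
force: [0.9, -0.7, -1.7]
gripper_width: 0.156
```

```bash
python3 - <<'E'
from h import *
from station import env
s=env.observe(); print(s["tcp_pos"],s["force"],s["gripper_width"],go(s,(522.8,121,248),.259))
c=env.camera("wrist"); np.savez("w3.npz",**c); cv2.imwrite("pics/w3.png",c["frame"][:,:,::-1])
E
```

```text
[514.18359931 119.76601855 247.73829427] [ 0.94531677 -0.69699714 -1.66989544] 0.15550110847677068 (array([-1. ,  8.6, -0.3]), np.float64(-0.0023))
```

View pics/w3.png

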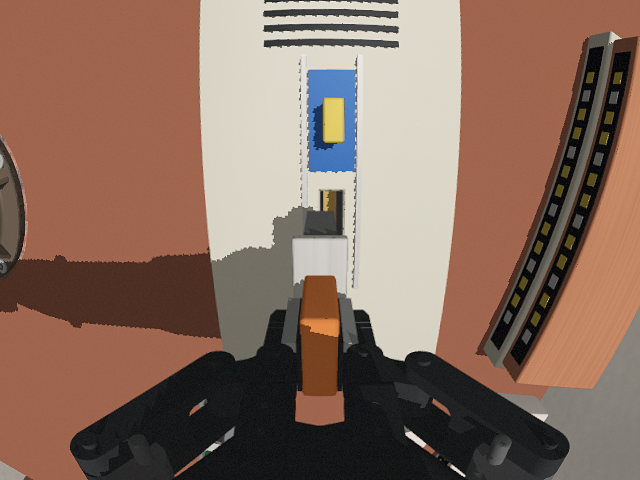

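```bash
python3 - <<'E'
from h import *
from station import env
s=env.observe(); print(s["tcp_pos"],go(s,(523.2,120.9,201),.259))
E
```

```text
[514.27464549 119.72078542 247.83600357] (array([-1.1,  8.9, 46.8]), np.float64(-0.0027))
```

Emit:
step_arm(steps=[{"dx":-0.6,"dy":5,"dz":0,"roll":0,"claw":255},{"dx":-1.1,"dy":8.9,"dz":0,"roll":0,"claw":255},{"dx":-1.1,"dy":8.9,"dz":15,"roll":0,"claw":255},{"dx":-1.1,"dy":8.9,"dz":30,"roll":0,"claw":255},{"dx":-1.1,"dy":8.9,"dz":42,"roll":0,"claw":255},{"dx":-1.1,"dy":8.9,"dz":46,"roll":0,"claw":255},{"dx":-1.1,"dy":8.9,"dz":46,"roll":0,"claw":255},{"dx":-1.1,"dy":8.9,"dz":46,"roll":0,"claw":255}])

```text
t: 11.9
tcp_pos: [523.5, 122.7, 202.3]
eef_rot: [1.916, 2.489, 0.001]
force: [0.5, 0.1, -1.1]
gripper_width: 0.152
```

```bash
python3 - <<'E'
from h import *
from station import env
c=env.camera("wrist"); np.savez("w4.npz",**c)
cv2.imwrite("pics/w4.png",cv2.resize(c["frame"][140:360,220:440,::-1],None,fx=2.7,fy=2.7,interpolation=2))
s=env.observe(); print(s["tcp_pos"],s["force"],s["gripper_width"],go(s,(523.2,120.9,201),.259))
E
```

```text
[523.56415023 122.77322467 202.43802155] [ 0.11122269  0.03171832 -1.31399661] 0.1538778027227214 (array([-1.7, -0.8,  1.4]), np.float64(-0.0002))
```

View pics/w4.png

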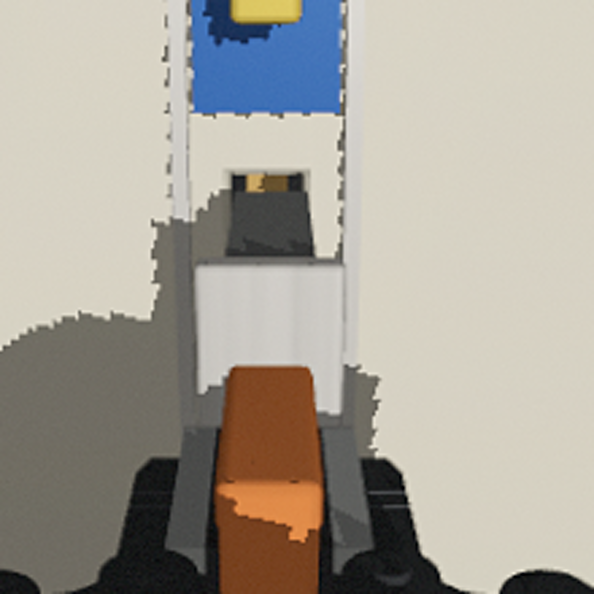

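```bash
python3 - <<'E'
from h import *
c=dict(np.load("w4.npz")); y=.259;ax=np.array([[np.cos(y),np.sin(y)],[-np.sin(y),np.cos(y)]])
C=lambda u,v:(220+u/2.7,140+v/2.7)
for n,u,v,z in(("slotL",231,172,110),("slotR",304,172,110),("bodyL",236,192,129.5),("bodyR",307,192,129.5),("shL",196,264,119.4+76),("shR",345,264,195.4),("bodytopL",227,256,189.4),("bodytopR",314,256,189.4)):
    print(n,ax@(fplane(c,*C(u,v),z)-np.array([523.2,120.9])))
E
```

```text
slotL [-8.77005667 31.06923523]
slotR [ 8.70288883 31.04192502]
bodyL [-6.98050205 30.93080253]
bodyR [ 8.68451132 30.90992107]
shL [-11.21167161  35.59480766]
shR [12.12366041 35.55881753]
bodytopL [-6.58937015 35.00539828]
bodytopR [ 7.52999878 34.98386344]
```

Emit:
step_arm(steps=[{"dx":-1.2,"dy":-0.8,"dz":0,"roll":0,"claw":255},{"dx":-1.2,"dy":-0.8,"dz":4,"roll":0,"claw":255},{"dx":-1.2,"dy":-0.8,"dz":8,"roll":0,"claw":255},{"dx":-1.2,"dy":-0.8,"dz":12,"roll":0,"claw":255},{"dx":-1.2,"dy":-0.8,"dz":16,"roll":0,"claw":255},{"dx":-1.2,"dy":-0.8,"dz":20,"roll":0,"claw":255},{"dx":-1.2,"dy":-0.8,"dz":24,"roll":0,"claw":255},{"dx":-1.2,"dy":-0.8,"dz":27,"roll":0,"claw":255},{"dx":-1.2,"dy":-0.8,"dz":27,"roll":0,"claw":255}])

```text
t: 12.85
tcp_pos: [522.3, 121.3, 174.3]
eef_rot: [-1.916, -2.489, 0.001]
force: [0.1, 0.6, -2.3]
gripper_width: 0.152
```

```bash
python3 - <<'E'
from h import *
from station import env
s=env.observe(); print(s["tcp_pos"],s["force"],s["gripper_width"],go(s,(523.2,120.9,201),.259))
E
```

```text
[522.30735843 121.29191917 174.29459402] [ 0.13175527  0.59578072 -2.31064676] 0.1524566755967019 (array([ -0.6,   0.7, -26.7]), np.float64(-0.0001))
```

Emit:
step_arm(steps=[{"dx":-0.3,"dy":0.5,"dz":1,"roll":0,"claw":255},{"dx":-0.3,"dy":0.5,"dz":5,"roll":0,"claw":255},{"dx":-0.3,"dy":0.5,"dz":10,"roll":0,"claw":255},{"dx":-0.3,"dy":0.5,"dz":15,"roll":0,"claw":255},{"dx":-0.3,"dy":0.5,"dz":20,"roll":0,"claw":255},{"dx":-0.3,"dy":0.5,"dz":25,"roll":0,"claw":255},{"dx":-0.3,"dy":0.5,"dz":30,"roll":0,"claw":255},{"dx":-0.3,"dy":0.5,"dz":34,"roll":0,"claw":255},{"dx":-0.3,"dy":0.5,"dz":34,"roll":0,"claw":255}])

```text
t: 13.75
tcp_pos: [522.8, 121.1, 140.2]
eef_rot: [-1.916, -2.489, 0.001]
force: [-1.3, -0.8, -1.4]
gripper_width: 0.151
```

Emit:
step_arm(steps=[{"dx":0,"dy":0,"dz":3,"roll":0,"claw":255},{"dx":0,"dy":0,"dz":6,"roll":0,"claw":255},{"dx":0,"dy":0,"dz":9,"roll":0,"claw":255},{"dx":0,"dy":0,"dz":12,"roll":0,"claw":255},{"dx":0,"dy":0,"dz":14,"roll":0,"claw":255},{"dx":0,"dy":0,"dz":16,"roll":0,"claw":255},{"dx":0,"dy":0,"dz":17,"roll":0,"claw":255},{"dx":0,"dy":0,"dz":17.5,"roll":0,"claw":255},{"dx":0,"dy":0,"dz":17.5,"roll":0,"claw":255}])

```text
t: 14.65
tcp_pos: [523.4, 121.3, 123.5]
eef_rot: [1.916, 2.489, 0.001]
force: [-0.7, 0.0, 6.4]
gripper_width: 0.153
```

```bash
python3 - <<'E'
from station import env
s=env.observe(); print(s["tcp_pos"],s["force"],s["gripper_width"])
E
```

```text
[523.43992086 121.28572088 123.53156097] [-0.70166693  0.0090909   6.37616289] 0.15272029524773734
```

Emit:
step_arm(steps=[{"dx":0,"dy":0,"dz":0.5,"roll":0,"claw":255},{"dx":0,"dy":0,"dz":1,"roll":0,"claw":255},{"dx":0,"dy":0,"dz":1.5,"roll":0,"claw":255},{"dx":0,"dy":0,"dz":1.5,"roll":0,"claw":255},{"dx":0,"dy":0,"dz":1.5,"roll":0,"claw":255}])

```text
t: 15.15
tcp_pos: [523.5, 121.3, 122.9]
eef_rot: [1.916, 2.489, 0.002]
force: [-4.1, -0.8, 16.5]
gripper_width: 0.151
```

```bash
python3 - <<'E'
from h import *
from station import env
s=env.observe(); print(s["tcp_pos"],s["force"],s["gripper_width"])
c=env.camera("wrist"); np.savez("w5.npz",**c); d=env.camera("side")
a=cv2.resize(c["frame"][60:360,220:440],(440,600)); b=cv2.resize(d["frame"][150:350,200:320],(360,600))
cv2.imwrite("pics/w5.png",np.hstack([a,b])[:,:,::-1])
E
```

```text
[523.51593679 121.34844422 122.86887104] [-4.09715006 -0.7617815  16.54333277] 0.15145417563204056
```

View pics/w5.png

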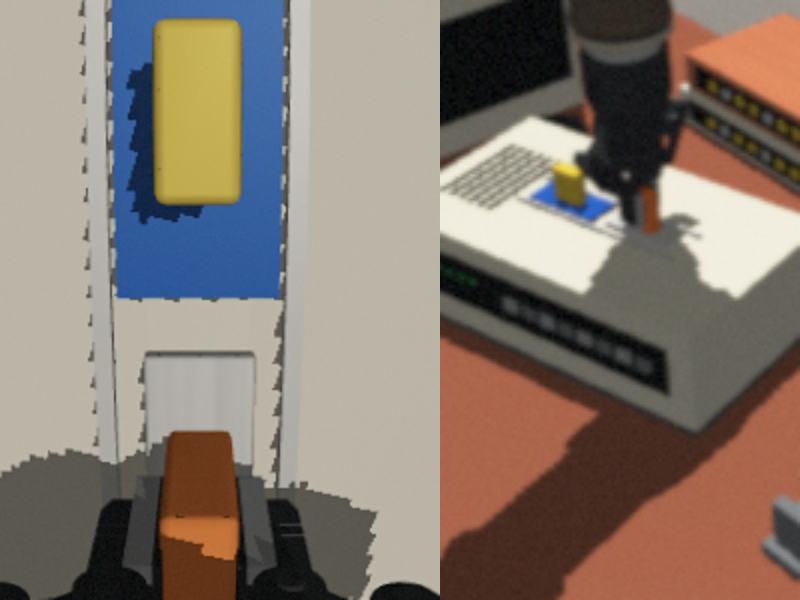

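The picture shows the shoulder flat on the deck (about 145–255, 352 in the crop) and the shutter still open. The force stepped up from 6 N to 16.5 N at the expected height, so the module is seated. I'll settle briefly and hand in.

Emit:
step_arm(steps=[{"dx":0,"dy":0,"dz":0,"roll":0,"claw":255},{"dx":0,"dy":0,"dz":0,"roll":0,"claw":255},{"dx":0,"dy":0,"dz":0,"roll":0,"claw":255},{"dx":0,"dy":0,"dz":0,"roll":0,"claw":255},{"dx":0,"dy":0,"dz":0,"roll":0,"claw":255}])

```text
t: 15.75
tcp_pos: [523.5, 121.3, 122.9]
eef_rot: [1.916, 2.489, 0.002]
force: [-4.2, -0.5, 16.1]
gripper_width: 0.15
```

```bash
python3 - <<'E'
from station import env
s=env.observe(); print(s["t"],s["tcp_pos"],s["force"],s["gripper_width"])
if s["force"][2]>8 and s["tcp_pos"][2]<124.5: print(env.finish_job())
E
```

```text
15.75 [523.53158619 121.32791134 122.88131247] [-4.16142949 -0.53336327 16.13291015] 0.14965646727802326
the job is handed in; nothing more can be done
None
```

The shutter is fully open and the orange module is pressed home in the slot, still held. I handed the job in at 15.75 s; it reports no verdict.

- **Shutter:** It was already about 17 mm open at the start. I slid it 68 mm further, until it hit its stop and the reaction rose to about 10 N. The last picture shows it still open.
- **Module:** I lifted it from the stand, lined it up with the wrist camera and pushed it down.
    - **Depth:** The final TCP height of 122.9 mm matches the grasp offset for a foot about 70 mm below the deck. The upward force rose from 6 to 16 N when the shoulder landed, and the reading was unchanged after 0.5 s of holding.
    - **Centring:** The tool is within about 0.5 mm of the measured slot centre. My slot estimates from different features differed by up to about 2.5 mm along y, and the module went in without jamming.
- **Left alone:** My moves never went near the green module or the loose items on the desk. I took no closing picture of them.

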